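Slide one pen case out of the pack and lay it in the pen tray

TASK

Five wooden pen cases lie side by side, touching, on the black mat. Push the one with the pitched, roof-shaped lid lengthwise out of the pack, flat along the mat, until it lies clear of the others, without shifting the other cases; then pick it up and lower it, lid up, into the empty bay of the wooden pen tray, and let go once it rests there. Leave everything else on the table undisturbed.

Things in the scene. Friction and masses are not known exactly. Their poses are not given: they have to be found in the camera images.
- roof_case: Pen case with a pitched, roof-shaped lid (ridge along its length), 38 mm wide (its x), 130 mm long (its y). Loose, 0.11 to 0.23 kg. Origin: centre of the underside. Upright sides 34 mm high, ridge at 44 mm; ends flat. In one of the pack's three inner places: neighbours touch both long sides (gap 0.3 mm), ends within 8 mm of level with theirs. Too long to grip end to end; pushed on an end it slides out, leaving a slot 38 mm wide
- flat_case_a: Wooden pen case with a flat lid, closed, 38 mm wide (its x), 130 mm long (its y), 38 mm high. Loose, about 0.16 kg. Origin: centre of the underside. One of four alike, to be left where it lies. At an outer edge of the pack
- flat_case_b: Wooden pen case with a flat lid, closed, 38 mm wide (its x), 130 mm long (its y), 38 mm high. Loose, about 0.16 kg. Origin: centre of the underside. One of four alike, to be left where it lies. Inside the pack
- flat_case_c: Wooden pen case with a flat lid, closed, 38 mm wide (its x), 130 mm long (its y), 38 mm high. Loose, about 0.16 kg. Origin: centre of the underside. One of four alike, to be left where it lies. Inside the pack
- flat_case_d: Wooden pen case with a flat lid, closed, 38 mm wide (its x), 130 mm long (its y), 38 mm high. Loose, about 0.16 kg. Origin: centre of the underside. One of four alike, to be left where it lies. At an outer edge of the pack
- mat: Fixed thin black mat, 260 mm (its x) by 420 mm (its y), 3 mm thick, origin at the centre of its underside. The cases lie along the mat's y, the pack's centre 90 mm from the mat's centre towards its -y end; the mat's middle is bare for about 140 mm beyond the pack's +y end, up to a nib tin with an ink jar either side
- tray: Fixed shallow wooden tray, 110 mm (its x) by 154 mm (its y), walls 12 mm high, floor 4 mm thick, origin at the centre of its underside. Two bays side by side along its y: the empty bay on its -x side, and one holding two pens (tops 15 mm above the table) on its +x side
- bay (a point): Centre of the floor of the tray's empty bay, on the floor (4 mm above the table). The bay is 50 mm wide (x) and 144 mm long (y), its walls rise 8 mm above its floor; the case lies in it along y, either way round
- ink_jar_a: Closed dark ink jar, 50 mm across, 55 mm high, on the mat. Loose; leave alone. Origin: centre of the underside
- ink_jar_b: Closed dark ink jar, 48 mm across, 62 mm high, on the mat. Loose; leave alone. Origin: centre of the underside
- nib_tin: Flat steel tin, 60 x 30 x 18 mm, on the mat beyond the pack. Loose; leave alone. Origin: centre of the underside
- coffee_cup: White coffee cup, 76 mm across, 60 mm high. Loose; leave alone. Origin: centre of the underside
- tumbler: Glass tumbler, 72 mm across, 90 mm high. Loose; leave alone. Origin: centre of the underside

How it is judged:
On the way, in this order (a step that is already met when the one before it is completed fails the run):
1. the roofed case is part-way out: slid 30 to 110 mm, flat on the mat (distance of roof_case from where it was at the start of the episode between 0.03 and 0.11 m and height (world z) of roof_case below 0.008 m and angle between roof_case's own z axis and vertical below 0.1 rad), for 0.05 s.
2. the roofed case lies flat on the mat, clear of all the others (its centre over 137 mm from theirs) (distance between roof_case and flat_case_a above 0.137 m and distance between roof_case and flat_case_b above 0.137 m and distance between roof_case and flat_case_c above 0.137 m and distance between roof_case and flat_case_d above 0.137 m and height (world z) of roof_case below 0.008 m and angle between roof_case's own z axis and vertical below 0.1 rad), for 0.1 s.
3. the roofed case rests in the tray's empty bay while the gripper still holds it (lowered, not dropped) (x of roof_case in the frame of bay between -0.009 and 0.009 m and y of roof_case in the frame of bay between -0.01 and 0.01 m and z of roof_case in the frame of bay below 0.003 m and angle between the y axis of roof_case and the y axis of bay, either way round below 0.15 rad and angle between roof_case's own z axis and vertical below 0.06 rad and contact force between the fingers and roof_case above 0.5 N), for 0.05 s.
At the end, for the whole second after the job is handed in: The roofed case lies lid up on the floor of the empty bay (centre within 9 mm across and 10 mm along, within 3 mm of the floor, turned less than 0.15 rad from the bay), released and at rest; the four flat-lidded cases are within 12 mm, and the other loose things within 20 mm, of where they began (x of roof_case in the frame of bay between -0.009 and 0.009 m and y of roof_case in the frame of bay between -0.01 and 0.01 m and z of roof_case in the frame of bay below 0.003 m and angle between the y axis of roof_case and the y axis of bay, either way round below 0.15 rad and angle between roof_case's own z axis and vertical below 0.06 rad and linear speed of roof_case below 0.02 m/s and distance of each of flat_case_a, flat_case_b, flat_case_c, flat_case_d from where it was at the start of the episode below 0.012 m and distance of each of ink_jar_a, ink_jar_b, nib_tin, coffee_cup, tumbler from where it was at the start of the episode below 0.02 m); the robot touches nothing.
It fails at once if a flat-lidded case is shifted by more than 12 mm (distance of any of flat_case_a, flat_case_b, flat_case_c, flat_case_d from where it was at the start of the episode above 0.012 m).
It fails at once if another thing on the table is shifted or tipped (by more than 20 mm) (distance of any of ink_jar_a, ink_jar_b, nib_tin, coffee_cup, tumbler from where it was at the start of the episode above 0.02 m).
It also fails if it takes over 54 s, if anything falls off the work surface, if the arm or the gripper's body presses on something with over 40 N, if the wrist force passes 120 N, or if a joint passes its speed limit or range.

ROBOT

A 7-joint arm with a two-finger parallel gripper is mounted at the origin on the work surface. World frame = base frame: x ahead of the robot, y to its left, z up, the work surface at z = 0. Lengths are in m, angles in rad, forces in N, time in s.
With the tool pointing down it reaches from about 0.4 to 0.875 m from the base axis. Payload 4.4 kg.
Tool frame: the origin (TCP) lies at the very end of the fingers, on their centre line; the grasp point (between the pads) lies 19 mm behind it; z points along the fingers, x is the direction in which the jaws open and shut, and the axes are right-handed (so a half turn about z gives the same grasp; the last joint's range is limited). The gripper opens to 85 mm and grips with 20 to 120 N. Pads are 22 mm wide; open, the fingers measure 114 mm over their backs; the gripper's body (76 mm by 85 mm) begins 54 mm behind the grasp point. The pads swing forward as they close: fully open they stand 13 mm farther back than shut.
Start: joints at [1.07, 0.628, 0.038, 1.517, -0.027, 0.996, -0.02], TCP at [0.274, -0.59, 0.231] pointing down, gripper open.
Joint ranges: [-3.06, 3.06], [-0.37, 2.12], [-1.25, 1.32], [0.18, 2.47], [-1.1, 4.24], [0.23, 1.98], [-2.94, 2.94]. Speed limits (rad/s): [2.57, 2.57, 3.14, 3.14, 3.14, 3.14, 3.14].

INTERFACE

Orientations are given as a 3x3 rotation matrix whose columns are the frame's x, y, z axes.
In Python, from workcell import manip gives the robot as it stands.
- The arm moves only by the tool move_arm, never from a script. Its argument "steps" is a list of rows, each a list of 5 numbers: the opening, from 0 (shut) to 1 (fully open), then the shift along the world's x, y, z normalised to -1 to 1, where 1 is 40 mm, then the turn about the world's z normalised to -1 to 1, where 1 is 10 degrees. A call has exactly 10 rows; each row shifts and turns the commanded pose from where the row before left it; what a row does not reach is not made up. A row lasts 1/8 s, in which the tool goes at most 62.5 mm and 10.7 degrees, less where a joint would pass 70% of its speed; a pose out of reach is approached as far as the arm can. A call with a number of a shift or a turn outside -1 to 1 is refused whole. A call with a gripper value outside its range is refused whole. The fingers move at their own pace and stop on an object; "newtons" is the grip in N (left out, the last holds). Time passes only in rows, so rows that do not move let the fingers close, or fill a call up. It gives the time, the measured TCP pose, the force and the opening at its end, in the units of the state.
- manip.state(): the state, without advancing time (a new reading comes with each control period).
- manip.snapshot(name): name is "scene" or "top" or "wrist"; returns a dict with "img" (420x560x3 uint8, blue, green, red), "intrinsics" (3x3 intrinsics, pixels), "pose" (4x4, takes a point from camera to world coordinates). Camera axes: x right, y down, z forward; pixel columns grow to the right and rows downward; lengths in m; the calibration is good to about 2 mm. A picture is of the moment at which its call begins. There is no depth.
- manip.sign_off(): hands the job in, once; it reports no verdict.
The state is a dict: "t": time; "q": joint angles; "qvel": joint speeds; "joint_efforts": joint torques, N m; "eef_pos": TCP position; "tool_rot": TCP orientation; "wrist_force": force on the tool from outside, world axes, zero at the start; "torque": the same for the moment, N m; "grip_width": opening from 0.0 (shut) to 1.0 (fully open).
Only numpy, scipy, OpenCV 4.12 (cv2) and the standard library are available. Lean on these libraries where they do the work, as an engineer would, in place of code of your own. Each camera call takes 0.05 s, during which the arm holds its last target.

## Working session

There is one attempt and no reset: what is moved stays moved. The work goes in short steps, Python scripts to look and compute and a tool call to move; the robot and the scene stay as the last step left them, time stands still between calls to the robot, and variables do not carry over. Pictures are saved under pics/ and viewed, and the job is handed in when it is done.

Besides the shell and the picture viewer there is one more tool, called after "Call:" as name(argument=value, ...), one argument or row to a line, values as JSON. move_arm: Moves the arm, as the interface text tells. Its arguments: {"type":"object","properties":{"steps":{"type":"array"},"newtons":{"type":"number"}},"required":["steps"]}

```bash
mkdir -p pics; ls; python3 - <<'E'
from workcell import manip
import cv2,numpy as np
np.set_printoptions(precision=4,suppress=True)
for n in ["scene","top","wrist"]:
    s=manip.snapshot(n); cv2.imwrite(f"pics/{n}0.png",s["img"]); print(n,s["intrinsics"],s["pose"])
    np.savez(f"pics/{n}0.npz",**s)
print(manip.state())
E
```

```text
pics
scene [[528.3467   0.     288.8725]
 [  0.     528.3467 204.9097]
 [  0.       0.       1.    ]] [[ 0.6151  0.5713 -0.5434  1.212 ]
 [ 0.7885 -0.4478  0.4217 -0.5438]
 [-0.0024 -0.6878 -0.7259  0.8889]
 [ 0.      0.      0.      1.    ]]
top [[423.6526   0.     277.7234]
 [  0.     423.6526 207.3331]
 [  0.       0.       1.    ]] [[ 0.0303 -0.9875  0.1549  0.4012]
 [-0.9994 -0.0278  0.0181 -0.0647]
 [-0.0135 -0.1554 -0.9878  1.2089]
 [ 0.      0.      0.      1.    ]]
wrist [[376.6513   0.     279.3983]
 [  0.     376.6513 219.4732]
 [  0.       0.       1.    ]] [[ 0.421  -0.8711 -0.2528  0.3372]
 [-0.9071 -0.4048 -0.1158 -0.5595]
 [-0.0015  0.2781 -0.9606  0.3731]
 [ 0.      0.      0.      1.    ]]
{'t': 0.15, 'q': array([ 1.0702,  0.6291,  0.0384,  1.5181, -0.027 ,  0.9963, -0.02  ]), 'qvel': array([-0.0005, -0.0028,  0.0015, -0.002 ,  0.0007, -0.0009, -0.0005]), 'joint_efforts': array([  0.0012, -56.3803,   1.2274, -19.3651,   0.011 ,   0.0075,
        -0.    ]), 'eef_pos': array([ 0.2736, -0.5891,  0.2306]), 'tool_rot': array([[ 0.4212, -0.907 , -0.0006],
       [-0.907 , -0.4212,  0.0013],
       [-0.0015, -0.    , -1.    ]]), 'wrist_force': array([-0.7727,  0.2427,  0.268 ]), 'torque': array([ 0.0012, -0.0541, -0.0032]), 'grip_width': 0.9994736544086552}
```

View pics/scene0.png

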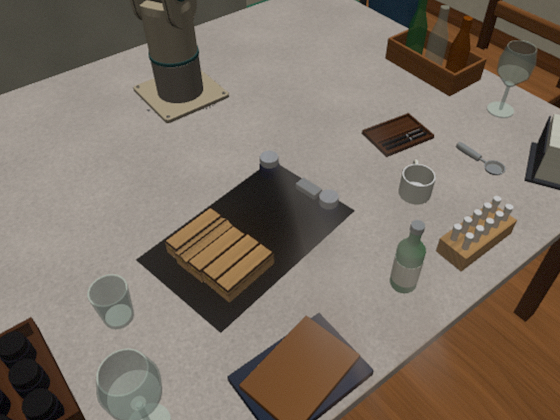

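View pics/top0.png

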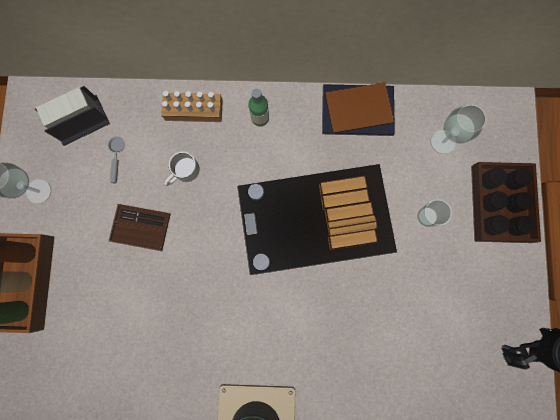

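View pics/wrist0.png

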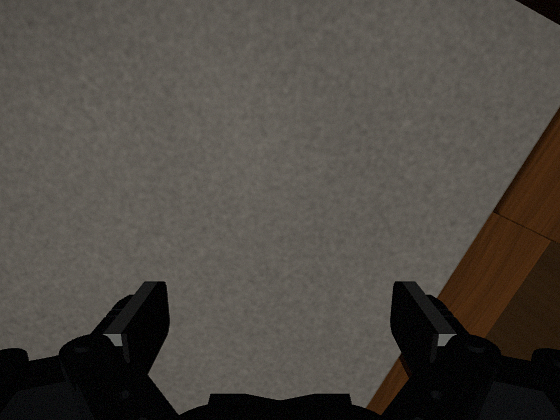

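The top view shows the pack at about (348,213), with the roofed case second from the bottom, the nib tin at (251,224) and the tray at (140,227). I'll zoom in next.

```bash
python3 - <<'E'
import cv2
a=cv2.imread("pics/top0.png"); cv2.imwrite("pics/z1.png",cv2.resize(a[155:285,230:405],None,fx=4.5,fy=4.5,interpolation=cv2.INTER_CUBIC))
cv2.imwrite("pics/z2.png",cv2.resize(a[195:260,100:180],None,fx=8,fy=8,interpolation=cv2.INTER_CUBIC))
a=cv2.imread("pics/scene0.png"); cv2.imwrite("pics/z3.png",cv2.resize(a[195:310,150:290],None,fx=5,fy=5,interpolation=cv2.INTER_CUBIC))
E
```

```text
(no output)
```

View pics/z1.png

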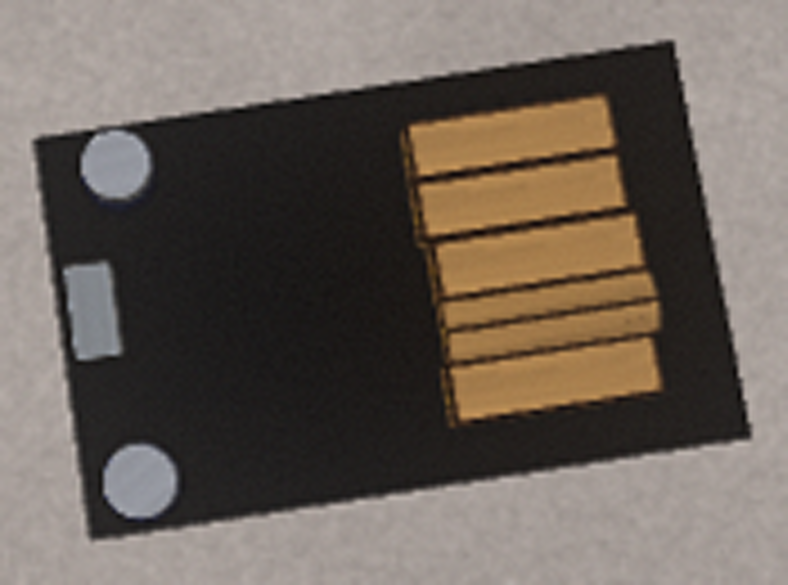

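View pics/z2.png

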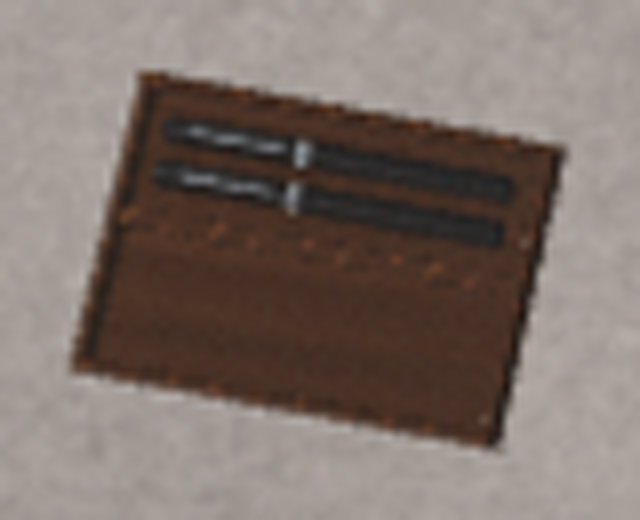

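View pics/z3.png

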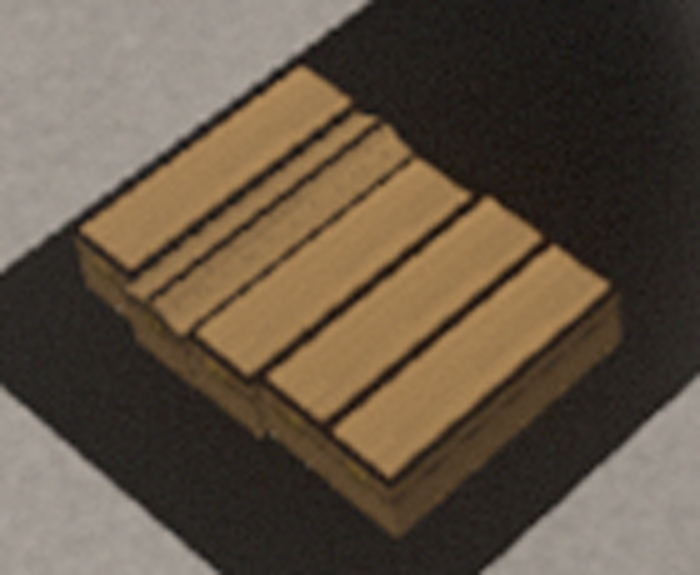

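Viewed from above, the roofed case is fourth from the +x (top) side, at zoom pixel (550,315). The empty tray bay is the lower, -x one. Next I'll measure mat, tray and case.

```bash
cat > h.py <<'E'
import cv2,numpy as np
np.set_printoptions(precision=4,suppress=True)
def ray(s,uv,z):
    K,P=s["intrinsics"],s["pose"]; uv=np.atleast_2d(uv).astype(float)
    d=np.c_[uv,np.ones(len(uv))]@np.linalg.inv(K).T@P[:3,:3].T
    o=P[:3,3]; t=(z-o[2])/d[:,2]; return o+d*t[:,None]
def proj(s,X):
    P=np.linalg.inv(s["pose"]); c=np.atleast_2d(X)@P[:3,:3].T+P[:3,3]; p=c@s["intrinsics"].T; return p[:,:2]/p[:,2:]
def quad(mask):
    n=[c for c in cv2.findContours(mask,cv2.RETR_EXTERNAL,cv2.CHAIN_APPROX_NONE)[0]]
    c=cv2.convexHull(max(n,key=cv2.contourArea))
    q=c
    for e in np.linspace(1,20,60):
        q=cv2.approxPolyDP(c,e,True)
        if len(q)<=4: break
    return q[:,0].astype(float),max(n,key=cv2.contourArea)
def rect(s,cnt,z):
    X=ray(s,cnt.reshape(-1,2),z); (c,wh,a)=cv2.minAreaRect((X[:,:2]*1000).astype(np.float32)); return np.array(c),np.array(wh),a
E
python3 - <<'E'
from h import *
for n in ["top","scene"]:
    s=dict(np.load(f"pics/{n}0.npz")); im=s["img"].astype(int); b,g,r=im[...,0],im[...,1],im[...,2]
    hh,ww=b.shape; yy,xx=np.mgrid[:hh,:ww]
    if n=="top": mr=(xx>225)&(xx<405)&(yy>155)&(yy<285); tr=(xx>100)&(xx<180)&(yy>195)&(yy<260)
    else: mr=(xx>130)&(xx<360)&(yy>140)&(yy<330); tr=(xx>355)&(xx<440)&(yy>105)&(yy<162)
    m=((im.max(2)<70)|(r-b>35))&mr
    q,c=quad(m.astype(np.uint8)); print(n,"mat quad",q.tolist()); print(ray(s,q,.003)); print("rect",rect(s,c,.003))
    t=((im.max(2)<95)|(r-b>20))&tr
    q,c=quad(cv2.morphologyEx(t.astype(np.uint8),cv2.MORPH_OPEN,np.ones((3,3)))); print("tray quad",q.tolist()); print(ray(s,q,.012)); print("rect",rect(s,c,.012))
s=dict(np.load("pics/top0.npz"))
# z1 picks: name,(u,v),height
f=lambda p:(np.array(p,float)+.5)/4.5-.5+np.array([230,155])
for nm,p,z in [("ridge -y",(658,299),.047),("ridge +y",(445,331),.047),("roof eave+x -y end",(652,272),.037),("roofeave+x +y",(440,299),.037),("roof eave-x -y",(660,331),.037),("eave-x +y",(450,362),.037),
 ("c3 -y +x",(633,213),.041),("c3 +y +x",(435,243),.041),("c3 +y -x",(443,298),.041),("c5 -y +x",(652,337),.041),("c5 -y -x",(663,389),.041),("c5 +y +x",(451,369),.041),("c5 +y -x",(460,421),.041),("c1 -y+x",(606,96),.041),("c1 +y +x",(408,125),.041),("c2 -y+x",(617,154),.041),
 ("tin",(63,268),.021),("tin",(108,262),.021),("tin",(122,354),.021),("tin",(77,360),.021),("jarA c",(116,165),.058),("jarB c",(141,481),.058)]:
    print(nm,ray(s,f(p),z)[0])
E
```

```text
top mat quad [[379.0, 164.0], [396.0, 251.0], [250.0, 273.0], [238.0, 186.0]]
[[ 0.7266 -0.3343  0.003 ]
 [ 0.4749 -0.3804  0.003 ]
 [ 0.401   0.0298  0.003 ]
 [ 0.6498  0.0748  0.003 ]]
rect (array([ 562.1567, -152.5309]), array([258.3122, 418.6828]), 10.467419624328613)
tray quad [[117.0, 204.0], [169.0, 213.0], [161.0, 250.0], [109.0, 241.0]]
[[0.5856 0.4201 0.012 ]
 [0.5637 0.268  0.012 ]
 [0.4576 0.2833 0.012 ]
 [0.4786 0.4333 0.012 ]]
rect (array([521.5037, 351.0331]), array([158.0878, 111.0255]), 81.32826232910156)
scene mat quad [[278.0, 164.0], [316.0, 229.0], [217.0, 329.0], [137.0, 259.0]]
[[ 0.4213  0.0359  0.003 ]
 [ 0.6438 -0.0271  0.003 ]
 [ 0.7198 -0.3349  0.003 ]
 [ 0.4752 -0.3777  0.003 ]]
rect (array([ 561.399 , -151.4232]), array([264.4547, 425.0864]), 12.097789764404297)
tray quad [[433.0, 137.0], [385.0, 155.0], [362.0, 131.0], [409.0, 113.0]]
[[0.5949 0.4103 0.012 ]
 [0.5683 0.2616 0.012 ]
 [0.4629 0.2822 0.012 ]
 [0.4852 0.4373 0.012 ]]
rect (array([527.282 , 348.9234]), array([162.5921, 120.0203]), 81.21202850341797)
ridge -y [ 0.5528 -0.3147  0.047 ]
ridge +y [ 0.5294 -0.1848  0.047 ]
roof eave+x -y end [ 0.5708 -0.3132  0.037 ]
roofeave+x +y [ 0.5502 -0.1825  0.037 ]
roof eave-x -y [ 0.5343 -0.3179  0.037 ]
eave-x +y [ 0.5114 -0.1891  0.037 ]
c3 -y +x [ 0.6068 -0.3008  0.041 ]
c3 +y +x [ 0.5846 -0.1786  0.041 ]
c3 +y -x [ 0.5504 -0.184   0.041 ]
c5 -y +x [ 0.53   -0.3122  0.041 ]
c5 -y -x [ 0.4983 -0.3187  0.041 ]
c5 +y +x [ 0.5067 -0.1894  0.041 ]
c5 +y -x [ 0.4751 -0.1952  0.041 ]
c1 -y+x [ 0.6806 -0.2842  0.041 ]
c1 +y +x [ 0.6587 -0.1608  0.041 ]
c2 -y+x [ 0.6438 -0.291   0.041 ]
tin [0.5652 0.0531 0.021 ]
tin [0.5698 0.0249 0.021 ]
tin [0.512  0.0139 0.021 ]
tin [0.5074 0.0419 0.021 ]
jarA c [0.6249 0.0196 0.058 ]
jarB c [ 0.4326 -0.0028  0.058 ]
```

```bash
python3 - <<'E'
from h import *
s=dict(np.load("pics/top0.npz")); a=s["img"]
cv2.imwrite("pics/z4.png",cv2.resize(a[180:250,370:550],None,fx=4.4,fy=4.4,interpolation=cv2.INTER_CUBIC))
a=cv2.imread("pics/scene0.png"); cv2.imwrite("pics/z5.png",cv2.resize(a[260:340,70:160],None,fx=6,fy=6,interpolation=cv2.INTER_CUBIC))
E
```

```text
(no output)
```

View pics/z4.png

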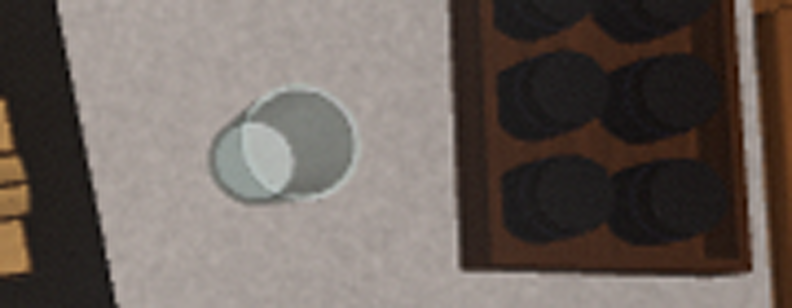

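View pics/z5.png

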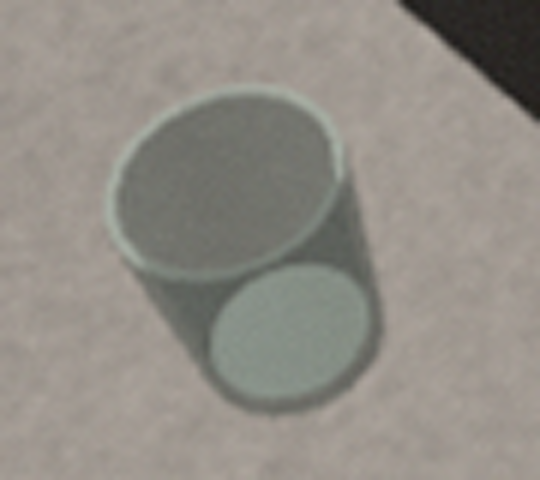

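The top view shows the tumbler's rim centre at about (438,212), with the tall dark rack starting at column 473. The scene view agrees. I'll turn the rim centre into a position and work out the first targets.

```bash
python3 - <<'E'
from h import *
s=dict(np.load("pics/top0.npz")); t=ray(s,[437.9,212.4],.09)[0]; print("tumbler",t)
ex=np.array([.9836,.1805]); ey=np.array([-.1805,.9836]); m=np.array([.562,-.1525])
d=t[:2]-m; print("mat coords",d@ex,d@ey)
for y in(-.195,-.19,-.025): print(y,m-.038*ex+y*ey)
print(ray(s,[473,230],.08))
E
```

```text
tumbler [ 0.575  -0.4697  0.09  ]
mat coords -0.04445186351703555 -0.3143970492052266
-0.195 [ 0.5598 -0.3512]
-0.19 [ 0.5589 -0.3462]
-0.025 [ 0.5291 -0.1839]
[[ 0.5319 -0.5648  0.08  ]]
```

Call:
move_arm(
  steps=[
    [0, 0.4, 1, 0, 0],
    [0, 0.4, 1, 0, 0],
    [0, 0.4, 1, 0, 0],
    [0, 0.4, 1, 0, -0.4],
    [0, 0.4, 1, 0, -0.4],
    [0, 0.4, 0.9, 0, -0.4],
    [0, 1, 0, 0, -0.3],
    [0, 1, 0, 0, 0],
    [0, 1, 0, 0, 0],
    [0, 1, 0, 0, 0],
  ],
)

```text
t: 1.4
eef_pos: [0.5309, -0.3533, 0.2311]
tool_rot: [[0.172, -0.985, -0.0], [-0.985, -0.172, 0.0], [-0.0, 0.0, -1.0]]
wrist_force: [0.6, -0.2, 0.4]
grip_width: 0.003
```

```bash
python3 - <<'E'
from h import *
from workcell import manip
s=manip.state(); print(s["t"],s["eef_pos"],s["tool_rot"],s["grip_width"],s["q"],s["wrist_force"])
s=manip.snapshot("wrist"); cv2.imwrite("pics/w1.png",s["img"]); np.savez("pics/w1.npz",**s)
E
```

```text
1.4 [ 0.5309 -0.3533  0.2311] [[ 0.1722 -0.9851 -0.0004]
 [-0.9851 -0.1722  0.0001]
 [-0.0002  0.0004 -1.    ]] 0.002920049750706761 [ 0.4852  0.6121  0.0967  1.5554 -0.0668  0.9777 -0.7959] [ 0.5592 -0.1622  0.4233]
```

View pics/w1.png

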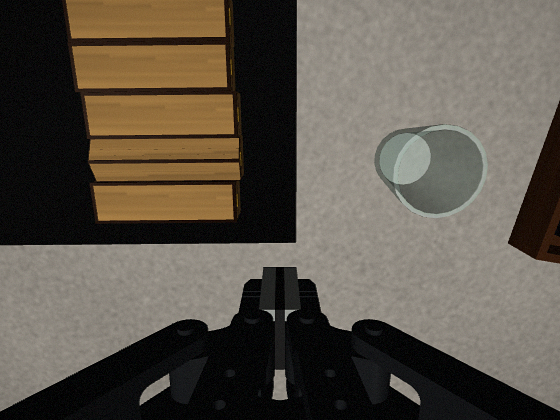

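The wrist view shows the roofed case at rows 138–182, columns 88–242, with the closed fingertips at (280,270). I'll zoom for precise edges.

```bash
python3 - <<'E'
import cv2
a=cv2.imread("pics/w1.png"); cv2.imwrite("pics/z6.png",cv2.resize(a[80:230,60:255],None,fx=4,fy=4,interpolation=cv2.INTER_CUBIC))
E
```

```text
(no output)
```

View pics/z6.png

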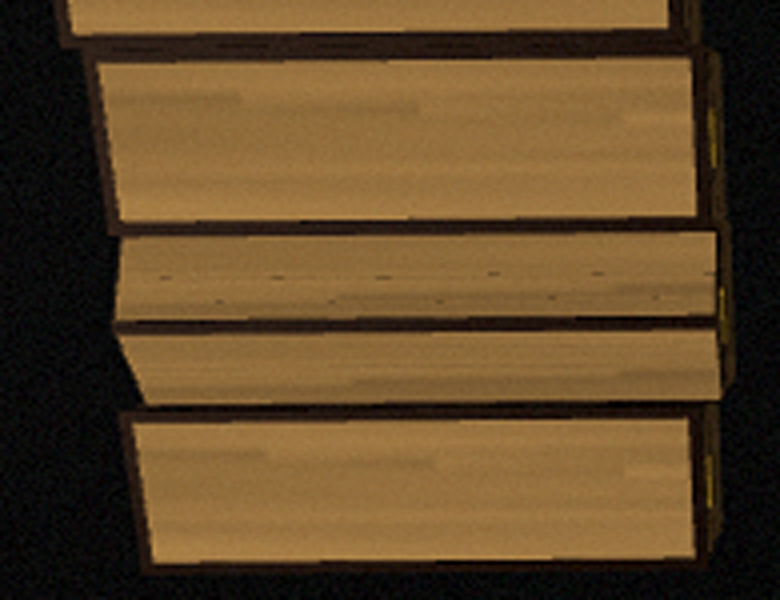

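```bash
python3 - <<'E'
from h import *
s=dict(np.load("pics/w1.npz"))
f=lambda p:(np.array(p,float)+.5)/4-.5+np.array([60,80])
ex=np.array([.9836,.1805]); ey=np.array([-.1805,.9836]); m=np.array([.562,-.1525])
for nm,p,z in [("ridge+y",(115,327),.047),("ridge-y",(719,325),.047),("eave-x +y",(147,405),.037),("eave-x -y",(722,402),.037),("c3 +y+x",(84,52),.041),("c3 -y+x",(710,50),.041),("c3 +y-x",(109,232),.041),("c3 -y-x",(712,228),.041),("c5 +y+x",(120,412),.041),("c5 -y+x",(707,410),.041),("c5+y-x",(143,572),.041),("c5-y-x",(705,567),.041)]:
    X=ray(s,f(p),z)[0]; print(nm,X,(X[:2]-m)@ex,(X[:2]-m)@ey)
E
```

```text
ridge+y [ 0.5299 -0.1859  0.047 ] -0.0376188495364585 -0.02700523972479418
ridge-y [ 0.5527 -0.3144  0.047 ] -0.03831649696398758 -0.15752693030359932
eave-x +y [ 0.5112 -0.1888  0.037 ] -0.05647671529367188 -0.026536789523887955
eave-x -y [ 0.5343 -0.3167  0.037 ] -0.05691430264770435 -0.15647148875850794
c3 +y+x [ 0.5854 -0.1747  0.041 ] 0.019011964556686068 -0.026074027833164908
c3 -y+x [ 0.6083 -0.3038  0.041 ] 0.01827400353855849 -0.1571935479824837
c3 +y-x [ 0.549 -0.181  0.041] -0.017911086358238574 -0.025735891150773082
c3 -y-x [ 0.5723 -0.3094  0.041 ] -0.01819247782271493 -0.15617044685302314
c5 +y+x [ 0.5097 -0.1847  0.041 ] -0.05729394817797331 -0.02224536882691969
c5 -y+x [ 0.5327 -0.3139  0.041 ] -0.05797519564419083 -0.15347975946065373
c5+y-x [ 0.4729 -0.1912  0.041 ] -0.09462280929370755 -0.021986181302026654
c5-y-x [ 0.4964 -0.3186  0.041 ] -0.09453945664832113 -0.15153957048808972
```

Call:
move_arm(
  steps=[
    [0, 0.7, 0.08, 0, 0],
    [0, 0, 0, -1, 0],
    [0, 0, 0, -1, 0],
    [0, 0, 0, -1, 0],
    [0, 0, 0, -1, 0],
    [0, 0, 0, -0.6, 0],
    [0, 0, 0, -0.4, 0],
    [0, 0, 0, -0.22, 0],
    [0, 0, 0, 0, 0],
    [0, 0, 0, 0, 0],
  ],
)

```text
t: 2.7
eef_pos: [0.5585, -0.3508, 0.0235]
tool_rot: [[0.172, -0.985, 0.002], [-0.985, -0.172, -0.001], [0.001, -0.001, -1.0]]
wrist_force: [0.2, -1.2, 0.8]
grip_width: 0.001
```

```bash
python3 - <<'E'
from h import *
from workcell import manip
s=manip.state(); print(s["t"],s["eef_pos"],s["wrist_force"])
s=manip.snapshot("scene"); cv2.imwrite("pics/s2.png",cv2.resize(s["img"][150:330,100:340],None,fx=3.3,fy=3.3,interpolation=cv2.INTER_CUBIC)); 
E
```

```text
2.7 [ 0.5585 -0.3508  0.0235] [ 0.2419 -1.2421  0.8283]
```

View pics/s2.png

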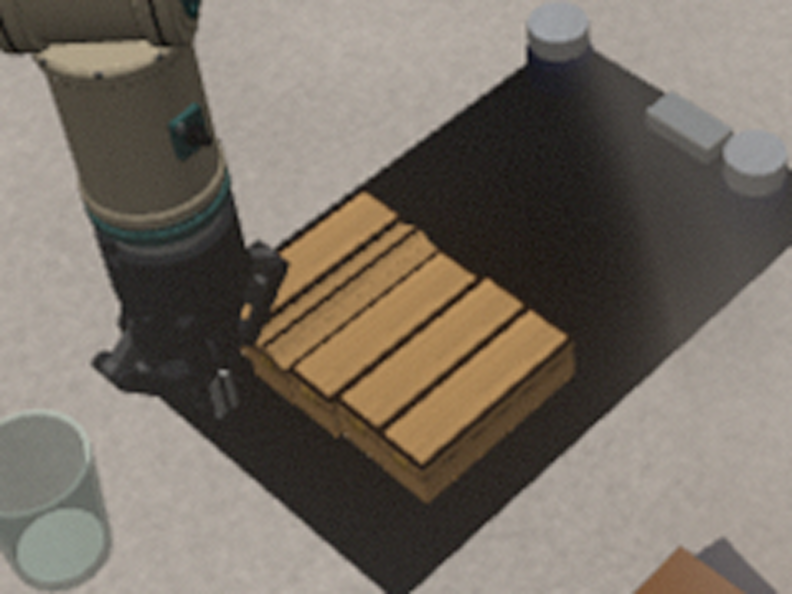

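The scene view shows the fingers down behind the pack at zoom pixel (220,395). They are clear of the tumbler and in line with the roofed case, so I'll start with a short, slow push.

Call:
move_arm(
  steps=[
    [0, -0.013, 0.074, 0, 0],
    [0, -0.013, 0.074, 0, 0],
    [0, -0.013, 0.074, 0, 0],
    [0, -0.013, 0.074, 0, 0],
    [0, -0.013, 0.074, 0, 0],
    [0, -0.013, 0.074, 0, 0],
    [0, -0.013, 0.074, 0, 0],
    [0, -0.013, 0.074, 0, 0],
    [0, -0.013, 0.074, 0, 0],
    [0, -0.013, 0.074, 0, 0],
  ],
)

```text
t: 4.0
eef_pos: [0.5526, -0.3208, 0.0225]
tool_rot: [[0.172, -0.985, 0.0], [-0.985, -0.172, -0.0], [0.0, -0.0, -1.0]]
wrist_force: [0.9, -0.2, -0.8]
grip_width: -0.0
```

```bash
python3 - <<'E'
from h import *
from workcell import manip
s=manip.state(); print(s["t"],s["eef_pos"],s["wrist_force"],s["torque"])
s=manip.snapshot("wrist"); cv2.imwrite("pics/w3.png",s["img"])
s=manip.snapshot("scene"); cv2.imwrite("pics/s3.png",cv2.resize(s["img"][150:330,100:340],None,fx=3.3,fy=3.3,interpolation=cv2.INTER_CUBIC)); 
E
```

```text
4.0 [ 0.5526 -0.3208  0.0225] [ 0.8661 -0.1622 -0.8036] [-0.1633 -0.034   0.0376]
```

View pics/s3.png

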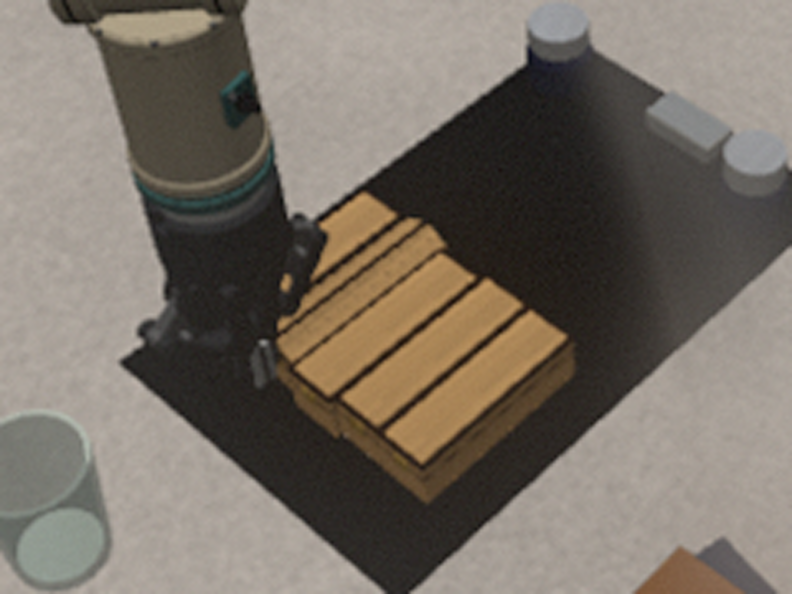

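View pics/w3.png

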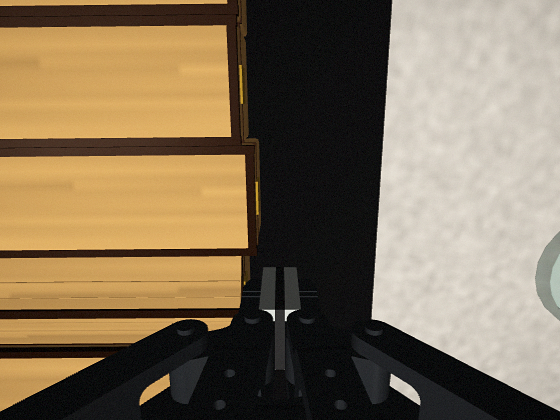

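The case has begun to slide, the neighbours have not moved, and the fingers sit centred behind it. I'll keep going.

Call:
move_arm(
  steps=[
    [0, -0.02, 0.12, 0, 0],
    [0, -0.03, 0.17, 0, 0],
    [0, -0.03, 0.17, 0, 0],
    [0, -0.03, 0.17, 0, 0],
    [0, -0.03, 0.17, 0, 0],
    [0, -0.03, 0.17, 0, 0],
    [0, -0.03, 0.17, 0, 0],
    [0, -0.03, 0.17, 0, 0],
    [0, -0.03, 0.17, 0, 0],
    [0, -0.03, 0.17, 0, 0],
  ],
)

```text
t: 5.35
eef_pos: [0.5408, -0.2544, 0.0225]
tool_rot: [[0.172, -0.985, -0.0], [-0.985, -0.172, -0.0], [0.0, 0.0, -1.0]]
wrist_force: [-1.0, -2.2, 0.7]
grip_width: -0.001
```

```bash
python3 - <<'E'
from h import *
from workcell import manip
s=manip.state(); print(s["t"],s["eef_pos"],s["wrist_force"],s["torque"])
s=manip.snapshot("wrist"); cv2.imwrite("pics/w4.png",s["img"])
s=manip.snapshot("scene"); cv2.imwrite("pics/s4.png",cv2.resize(s["img"][150:330,100:340],None,fx=3.3,fy=3.3,interpolation=cv2.INTER_CUBIC)); 
E
```

```text
5.35 [ 0.5408 -0.2544  0.0225] [-1.0355 -2.1667  0.722 ] [-0.3981  0.1569  0.0474]
```

View pics/s4.png

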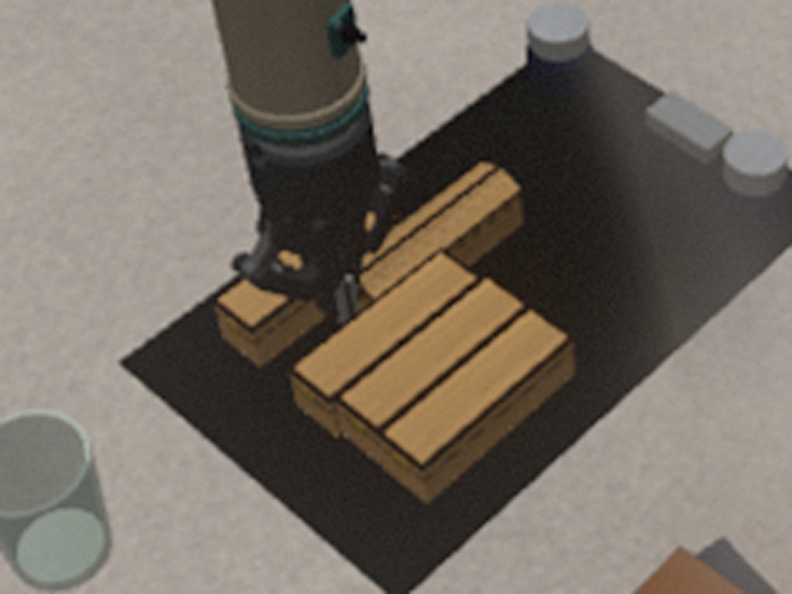

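View pics/w4.png

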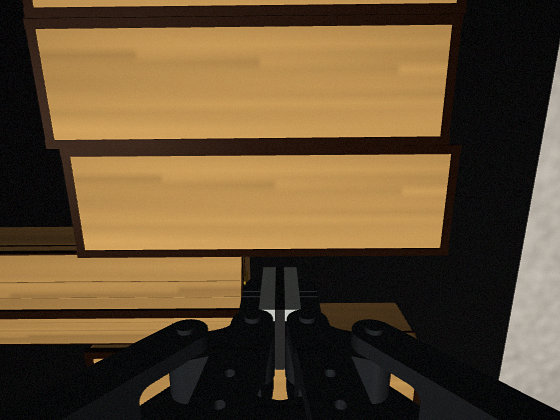

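The case is about halfway out and straight, and the pack has not moved. I'll finish the push.

Call:
move_arm(
  steps=[
    [0, -0.03, 0.18, 0, 0],
    [0, -0.03, 0.2, 0, 0],
    [0, -0.03, 0.2, 0, 0],
    [0, -0.04, 0.22, 0, 0],
    [0, -0.04, 0.22, 0, 0],
    [0, -0.03, 0.2, 0, 0],
    [0, -0.03, 0.2, 0, 0],
    [0, -0.03, 0.18, 0, 0],
    [0, -0.03, 0.12, 0, 0],
    [0, -0.01, 0.06, 0, 0],
  ],
)

```text
t: 6.7
eef_pos: [0.5292, -0.1829, 0.0225]
tool_rot: [[0.173, -0.985, 0.0], [-0.985, -0.173, 0.0], [-0.0, -0.0, -1.0]]
wrist_force: [-0.1, -1.1, -1.0]
grip_width: -0.003
```

Call:
move_arm(
  steps=[
    [0, 0, 0, 0, 0],
    [0, 0.02, -0.1, 0, 0],
    [0, 0, 0, 0.5, 0],
    [0, 0, 0, 1, 0],
    [0, 0, 0, 1, 0],
    [0, 0, 0, 1, 0],
    [0, 0, 0, 1, 0],
    [0.75, 0, 0, 0, 0],
    [0.75, 0, 0, 0, 0],
    [0.75, 0, 0, 0, 0],
  ],
)

```text
t: 7.95
eef_pos: [0.5289, -0.1873, 0.2011]
tool_rot: [[0.172, -0.985, -0.003], [-0.985, -0.172, 0.001], [-0.001, 0.002, -1.0]]
wrist_force: [-1.0, -0.5, 0.0]
grip_width: 0.636
```

```bash
python3 - <<'E'
from h import *
from workcell import manip
s=manip.state(); print(s["t"],s["eef_pos"],s["wrist_force"],s["q"])
s=manip.snapshot("wrist"); cv2.imwrite("pics/w5.png",s["img"]); np.savez("pics/w5.npz",**s)
s=manip.snapshot("scene"); cv2.imwrite("pics/s5.png",cv2.resize(s["img"][150:330,100:340],None,fx=3.3,fy=3.3,interpolation=cv2.INTER_CUBIC)); np.savez("pics/s5.npz",**s)
E
```

```text
7.95 [ 0.5289 -0.1873  0.2011] [-1.0187 -0.537   0.0169] [ 0.1963  0.5419  0.1424  1.8035 -0.1016  0.806  -1.0088]
```

View pics/s5.png

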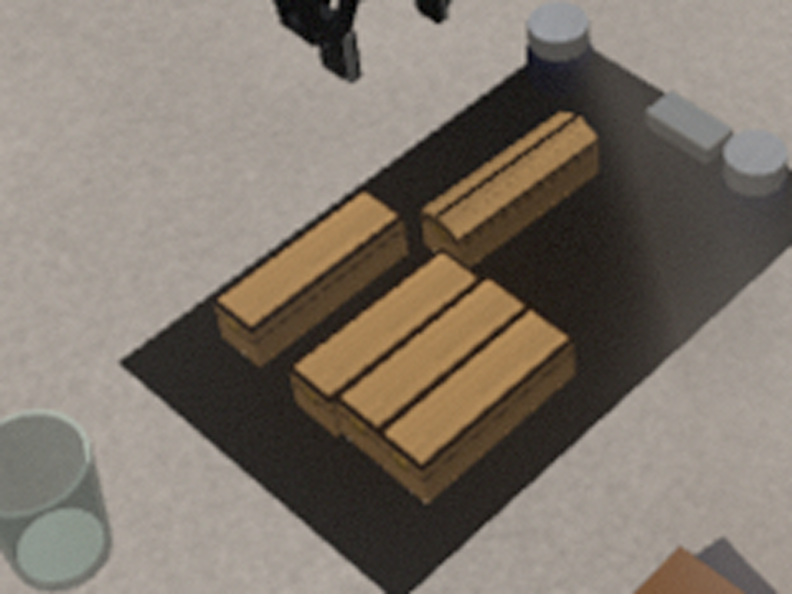

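View pics/w5.png

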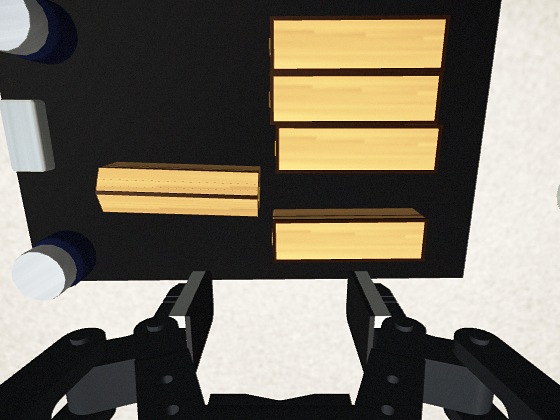

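The roofed case now lies clear at rows 165–215, columns 97–260, with the pack at columns 270–447. I'll measure the clearance and its pose.

```bash
python3 - <<'E'
from h import *
s=dict(np.load("pics/w5.npz"))
cv2.imwrite("pics/z7.png",cv2.resize(s["img"][110:270,85:285],None,fx=3.7,fy=3.7,interpolation=cv2.INTER_CUBIC))
ey=np.array([-.1754,.9845]); ex=np.array([.9845,.1754])
R=ray(s,[[97,190.5],[259,194.5]],.047); print(R,R[:,:2].mean(0),"yaw",np.degrees(np.arctan2(*(R[0]-R[1])[[1,0]]))-90, np.linalg.norm(R[0]-R[1]))
c=R[:,:2].mean(0)
for nm,q in [("c5",[[272,220],[424,219],[425,260],[275,261]]),("c3",[[276,127],[440,124],[438,170],[278,172]])]:
    k=ray(s,q,.041)[:,:2].mean(0); print(nm,k,(c-k)@ex,(c-k)@ey,np.linalg.norm(c-k))
E
```

```text
[[ 0.5116 -0.0415  0.047 ]
 [ 0.5307 -0.1701  0.047 ]] [ 0.5211 -0.1058] yaw 8.45411100368598 0.13003405895898965
c5 [ 0.5031 -0.2517] 0.04329891604366886 0.14040918137695496 0.14693337791922703
c3 [ 0.5795 -0.2415] -0.03370255080703228 0.14379924505071198 0.14769552056340418
```

View pics/z7.png

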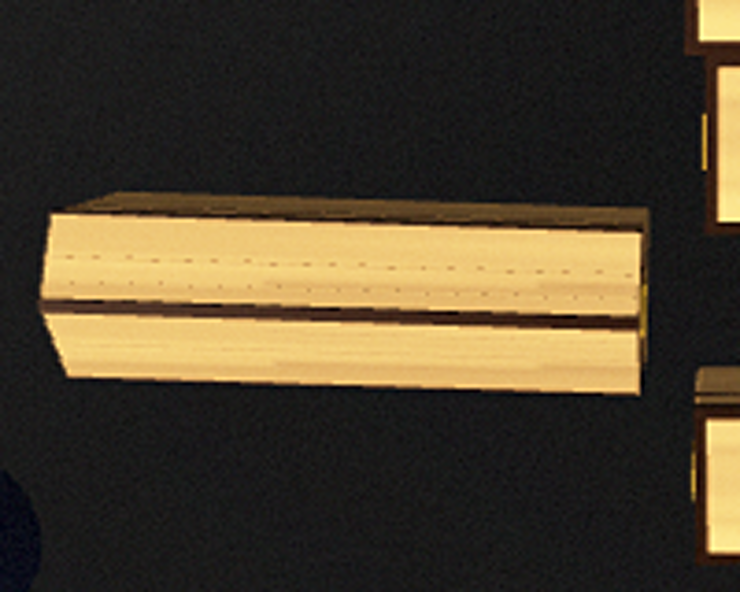

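Call:
move_arm(
  steps=[
    [0.75, -0.05, 0.4, 0, 0.9],
    [0.75, -0.05, 0.4, 0, 0.9],
    [0.75, -0.05, 0.4, 0, 0.9],
    [0.75, -0.05, 0.4, 0, 0.9],
    [0.75, 0, 0.44, 0, 0.9],
    [0.75, 0, 0, 0, 0.9],
    [0.75, 0, 0, -0.5, 0.9],
    [0.75, 0, 0, -0.5, 0.9],
    [0.75, 0, 0, -0.4, 0.9],
    [0.75, 0, 0, 0, 0.75],
  ],
)

```text
t: 9.3
eef_pos: [0.5204, -0.1058, 0.1445]
tool_rot: [[0.989, 0.151, -0.004], [0.151, -0.989, 0.001], [-0.004, -0.002, -1.0]]
wrist_force: [0.8, 0.2, 1.2]
grip_width: 0.75
```

```bash
python3 - <<'E'
from h import *
from workcell import manip
s=manip.state(); print(s["t"],s["eef_pos"],s["tool_rot"],s["wrist_force"],s["q"],s["grip_width"])
np.savez("pics/st6.npz",p=s["eef_pos"],R=s["tool_rot"])
s=manip.snapshot("wrist"); cv2.imwrite("pics/w6.png",s["img"]); np.savez("pics/w6.npz",**s)
E
```

```text
9.3 [ 0.5204 -0.1058  0.1445] [[ 0.9886  0.1507 -0.004 ]
 [ 0.1507 -0.9886  0.001 ]
 [-0.0038 -0.0016 -1.    ]] [0.849  0.2484 1.1584] [ 0.3337  0.5933 -0.2772  1.9261  0.2513  0.6597  0.0525] 0.7498411470948837
```

View pics/w6.png

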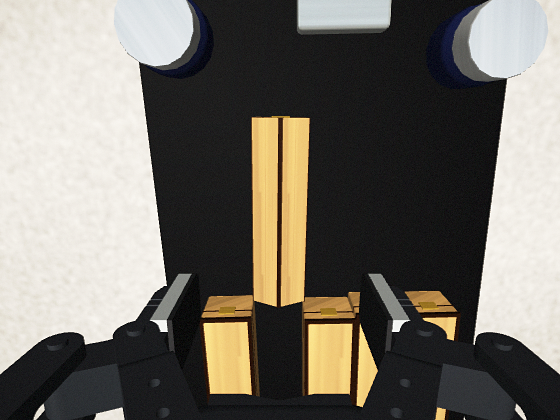

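The case's ridge runs from (281,117) to (278,307), almost centred between the open pads. I'll check the numbers before descending.

```bash
python3 - <<'E'
from h import *
s=dict(np.load("pics/w6.npz")); 
cv2.imwrite("pics/z8.png",cv2.resize(s["img"][105:320,230:330],None,fx=2.7,fy=2.7,interpolation=cv2.INTER_CUBIC))
st=np.load("pics/st6.npz")
R=ray(s,[[281,117],[279,306.5]],.047); print(R,R.mean(0),np.linalg.norm(R[0]-R[1]),np.degrees(np.arctan2(*(R[0]-R[1])[[1,0]]))-90)
print("tool yaw",np.degrees(np.arctan2(st["R"][1,0],st["R"][0,0])))
print((R.mean(0)-st["p"])@st["R"])
E
```

```text
[[ 0.5104 -0.0397  0.047 ]
 [ 0.5288 -0.1684  0.047 ]] [ 0.5196 -0.104   0.047 ] 0.13003586892973476 8.09438903659644
tool yaw 8.665869327522904
[-0.0002 -0.0017  0.0975]
```

View pics/z8.png

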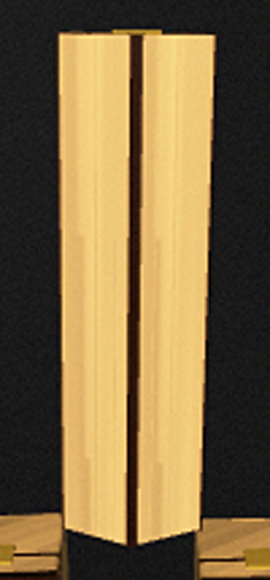

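Call:
move_arm(
  steps=[
    [0.75, 0, 0.04, -0.8, 0],
    [0.75, 0, 0, -0.8, 0],
    [0.75, 0, 0, -0.8, 0],
    [0.75, 0, 0, -0.4, 0],
    [0.75, 0, 0, -0.2, 0],
    [0.75, 0, 0, -0.14, 0],
    [0.75, 0, 0, 0, 0],
    [0.3, 0, 0, 0, 0],
    [0.3, 0, 0, 0, 0],
    [0.3, 0, 0, 0, 0],
  ],
  newtons=40,
)

```text
t: 10.6
eef_pos: [0.522, -0.1045, 0.0217]
tool_rot: [[0.989, 0.146, 0.001], [0.146, -0.989, -0.0], [0.001, 0.0, -1.0]]
wrist_force: [-2.1, 0.1, 5.7]
grip_width: 0.436
```

```bash
python3 - <<'E'
from h import *
from workcell import manip
s=manip.state(); print(s["t"],s["eef_pos"],s["tool_rot"],s["wrist_force"],s["grip_width"])
s=manip.snapshot("wrist"); cv2.imwrite("pics/w7.png",s["img"]); np.savez("pics/w7.npz",**s)
s=manip.snapshot("scene"); cv2.imwrite("pics/s7.png",cv2.resize(s["img"][110:290,150:390],None,fx=3.3,fy=3.3,interpolation=cv2.INTER_CUBIC))
E
```

```text
10.6 [ 0.522  -0.1045  0.0217] [[ 0.9893  0.146   0.0006]
 [ 0.146  -0.9893 -0.0003]
 [ 0.0006  0.0004 -1.    ]] [-2.0646  0.0754  5.7046] 0.43566954645495654
```

View pics/w7.png

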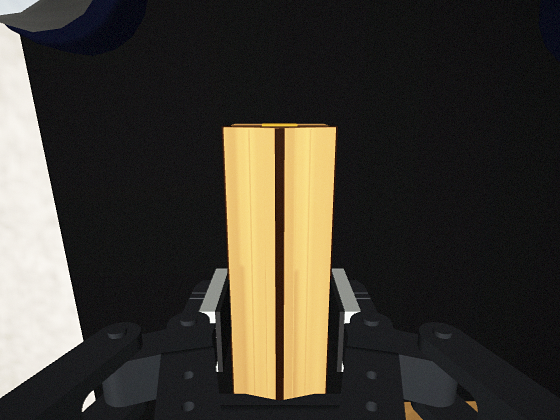

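View pics/s7.png

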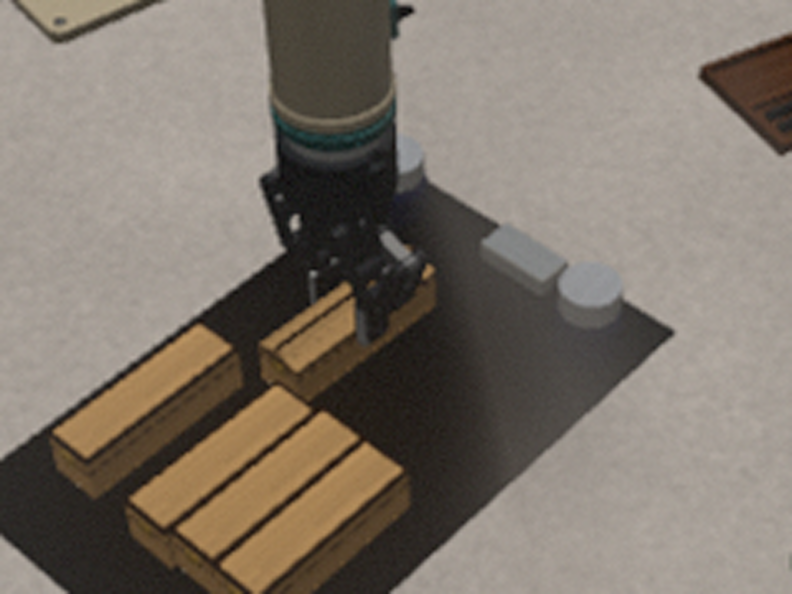

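The case is gripped squarely between the pads at columns 222–340, so I'll lift it.

Call:
move_arm(
  steps=[
    [0.3, 0, 0, 0, 0],
    [0.3, 0, 0, 0.2, 0],
    [0.3, 0, 0, 0.5, 0],
    [0.3, 0, 0, 0.8, 0],
    [0.3, 0, 0, 0.8, 0],
    [0.3, 0, 0, 0.8, 0],
    [0.3, 0, 0, 0.6, 0],
    [0.3, 0, 0, 0.2, 0],
    [0.3, 0, 0, 0, 0],
    [0.3, 0, 0, 0, 0],
  ],
)

```text
t: 11.95
eef_pos: [0.521, -0.1043, 0.1759]
tool_rot: [[0.989, 0.146, -0.002], [0.146, -0.989, 0.0], [-0.002, -0.001, -1.0]]
wrist_force: [0.0, -0.1, -1.1]
grip_width: 0.432
```

```bash
python3 - <<'E'
from h import *
from workcell import manip
st=manip.state(); print(st["t"],st["eef_pos"],st["tool_rot"],st["wrist_force"],st["grip_width"])
s=manip.snapshot("wrist"); cv2.imwrite("pics/w8.png",s["img"]); np.savez("pics/w8.npz",**s)
np.savez("pics/st8.npz",p=st["eef_pos"],R=st["tool_rot"])
s=manip.snapshot("scene"); cv2.imwrite("pics/s8.png",cv2.resize(s["img"][70:290,150:443],None,fx=2.7,fy=2.7,interpolation=cv2.INTER_CUBIC))
E
```

```text
11.95 [ 0.521  -0.1043  0.1759] [[ 0.9892  0.1462 -0.0021]
 [ 0.1462 -0.9892  0.0004]
 [-0.002  -0.0006 -1.    ]] [ 0.0196 -0.123  -1.1259] 0.43188181697176403
```

View pics/w8.png

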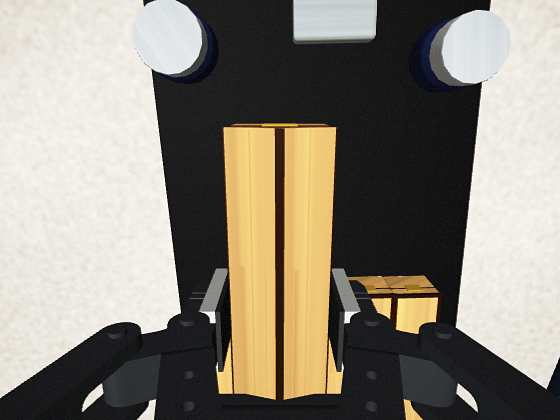

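View pics/s8.png

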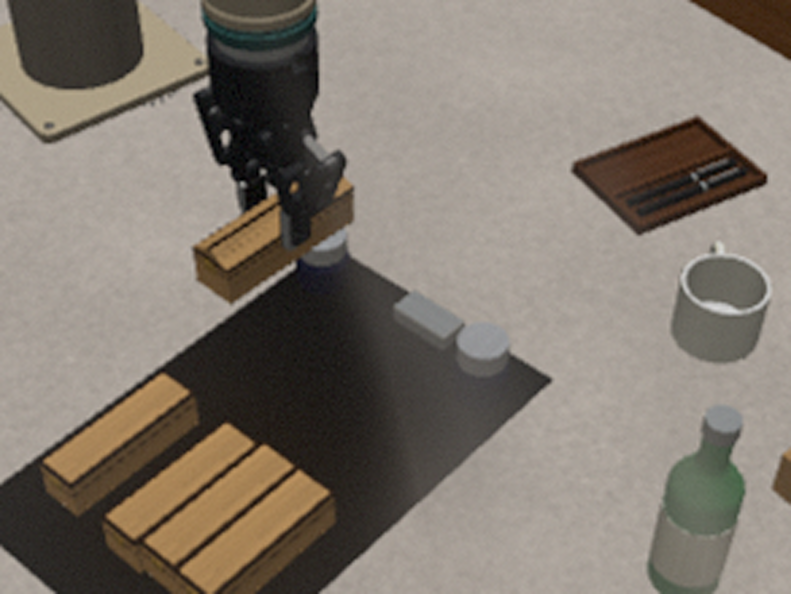

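The case is held level and the pack is intact. I'll carry it towards the tray and stop short of it for a wrist look.

Call:
move_arm(
  steps=[
    [0.3, -0.05, 0.3, 0, 0],
    [0.3, -0.1, 0.7, 0, -0.2],
    [0.3, -0.1, 0.9, 0, -0.25],
    [0.3, -0.1, 0.9, 0, -0.25],
    [0.3, -0.1, 0.9, 0, -0.25],
    [0.3, -0.1, 0.9, 0, -0.25],
    [0.3, -0.1, 0.9, 0, -0.25],
    [0.3, -0.1, 0.8, 0, -0.23],
    [0.3, 0, 0.5, 0, 0],
    [0.3, 0, 0.2, 0, 0],
  ],
)

```text
t: 13.3
eef_pos: [0.4909, 0.1779, 0.1767]
tool_rot: [[0.99, -0.143, -0.001], [-0.143, -0.99, 0.001], [-0.001, -0.001, -1.0]]
wrist_force: [0.4, 0.4, -1.1]
grip_width: 0.431
```

```bash
python3 - <<'E'
from h import *
from workcell import manip
st=manip.state(); print(st["t"],st["eef_pos"],st["tool_rot"],st["wrist_force"],st["grip_width"],st["qvel"])
s=manip.snapshot("wrist"); cv2.imwrite("pics/w9.png",s["img"]); np.savez("pics/w9.npz",**s)
st=manip.state(); print(st["t"],st["eef_pos"])
np.savez("pics/st9.npz",p=st["eef_pos"],R=st["tool_rot"])
s=dict(np.load("pics/w8.npz")); a=np.load("pics/st8.npz")
R=ray(s,[[279.5,127],[279.5,400]],a["p"][2]+.0253); print((R-a["p"])@a["R"])
E
```

```text
13.3 [0.4909 0.1779 0.1767] [[ 0.9898 -0.1427 -0.0006]
 [-0.1427 -0.9898  0.0007]
 [-0.0007 -0.0006 -1.    ]] [ 0.3628  0.41   -1.0547] 0.43064164029376506 [-0.0907  0.0216  0.0313 -0.0473  0.0076  0.0366 -0.0986]
13.35 [0.4912 0.1781 0.1767]
[[-0.0005 -0.0658 -0.0253]
 [-0.0005  0.0341 -0.0253]]
```

View pics/w9.png

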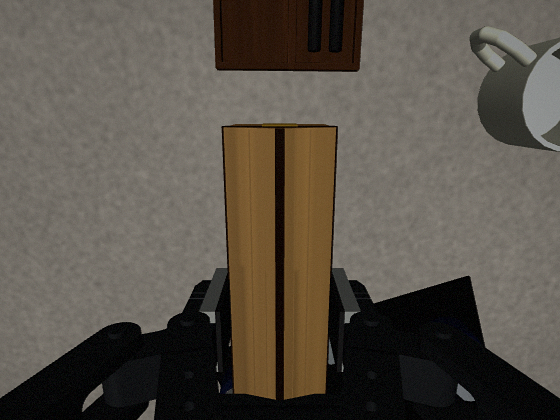

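The wrist view shows the tray's near edge at row 70, from (216,70) to (360,70), and the divider near column 289. I'll measure that.

```bash
python3 - <<'E'
from h import *
s=dict(np.load("pics/w9.npz")); cv2.imwrite("pics/z9.png",cv2.resize(s["img"][0:85,205:370],None,fx=4.7,fy=4.7,interpolation=cv2.INTER_CUBIC))
E
```

```text
(no output)
```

View pics/z9.png

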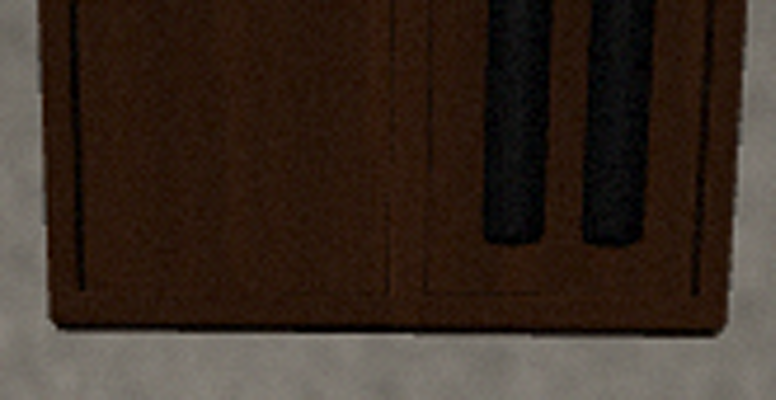

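```bash
python3 - <<'E'
from h import *
s=dict(np.load("pics/w9.npz")); f=lambda p:(np.array(p,float)+.5)/4.7-.5+np.array([205,0])
P={}
for n,p in dict(oL=(53,324),oR=(724,326),L=(80,292),DL=(387,293),DR=(427,293),R=(697,293),L2=(72,5),DL2=(391,5),DR2=(430,5),oL2=(41,5),oR2=(745,5)).items():
    P[n]=ray(s,f(p),.012)[0]; print(n,P[n])
v=P["oR"]-P["oL"]; print("width",np.linalg.norm(v),"yaw",np.degrees(np.arctan2(v[1],v[0])))
for a,b in [("L","L2"),("DL","DL2"),("DR","DR2"),("oL","oL2"),("oR","oR2")]:
    v=P[b]-P[a]; print(a,np.degrees(np.arctan2(v[1],v[0]))-90)
print("bay w",np.linalg.norm(P["L"]-P["DL"]))
for yaw in (-8.3,):
    t=np.radians(yaw); ey=np.array([-np.sin(t),np.cos(t)]); ex=np.array([np.cos(t),np.sin(t)])
    print("outer near mid + 77 =",(P["oL"]+P["oR"])[:2]/2+.077*ey, "bay by outer",(P["oL"]+P["oR"])[:2]/2+.077*ey-.025*ex,"bay by inner",(P["L"]+P["DL"])[:2]/2+.072*ey)
E
```

```text
oL [0.457  0.2851 0.012 ]
oR [0.5645 0.2692 0.012 ]
L [0.4622 0.2892 0.012 ]
DL [0.5112 0.282  0.012 ]
DR [0.5175 0.281  0.012 ]
R [0.5606 0.2748 0.012 ]
L2 [0.4686 0.3299 0.012 ]
DL2 [0.5175 0.3229 0.012 ]
DR2 [0.5234 0.322  0.012 ]
oL2 [0.4639 0.3306 0.012 ]
oR2 [0.5717 0.315  0.012 ]
width 0.10869603235217115 yaw -8.381060112294897
L -8.939217837506988
DL -8.757341466833665
DR -8.183692660087985
oL -8.591481072925944
oR -8.88885222227654
bay w 0.04949579228988401
outer near mid + 77 = [0.5219 0.3534] bay by outer [0.4971 0.357 ] bay by inner [0.4971 0.3568]
```

Call:
move_arm(
  steps=[
    [0.3, 0.05, 0.4, 0, -0.03],
    [0.3, 0.05, 0.7, 0, 0],
    [0.3, 0.05, 0.9, 0, 0],
    [0.3, 0, 0.9, 0, 0],
    [0.3, 0, 0.8, -0.2, 0],
    [0.3, 0, 0.5, -0.6, 0],
    [0.3, 0, 0.2, -0.7, 0],
    [0.3, 0, 0, -0.7, 0],
    [0.3, 0, 0, -0.4, 0],
    [0.3, 0, 0, 0, 0],
  ],
)

```text
t: 14.6
eef_pos: [0.4974, 0.3509, 0.0718]
tool_rot: [[0.988, -0.152, -0.002], [-0.152, -0.988, -0.002], [-0.002, 0.002, -1.0]]
wrist_force: [-0.0, -0.3, -0.9]
grip_width: 0.432
```

```bash
python3 - <<'E'
from h import *
from workcell import manip
st=manip.state(); print(st["t"],st["eef_pos"],st["tool_rot"],st["wrist_force"],st["grip_width"])
for n in("wrist","scene","top"):
    s=manip.snapshot(n); np.savez(f"pics/{n}10.npz",**s); im=s["img"]
    if n=="scene": im=cv2.resize(im[60:180,330:480],None,fx=5,fy=5,interpolation=cv2.INTER_CUBIC)
    if n=="top": im=cv2.resize(im[180:280,80:200],None,fx=6,fy=6,interpolation=cv2.INTER_CUBIC)
    cv2.imwrite(f"pics/{n}10.png",im)
st=manip.state(); print(st["t"],st["eef_pos"])
E
```

```text
14.6 [0.4974 0.3509 0.0718] [[ 0.9884 -0.1519 -0.0018]
 [-0.1519 -0.9884 -0.0015]
 [-0.0016  0.0018 -1.    ]] [-0.0115 -0.2709 -0.8848] 0.4321848128147541
14.75 [0.4987 0.3521 0.074 ]
```

View pics/wrist10.png

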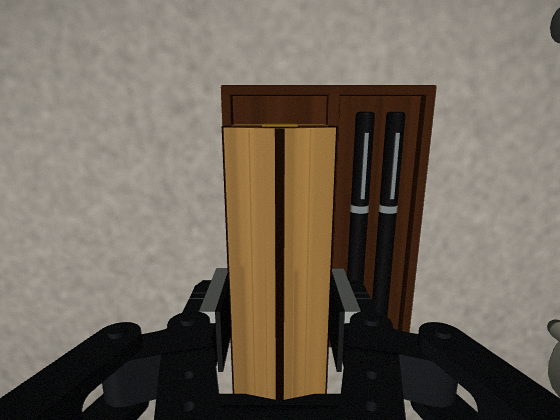

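View pics/scene10.png

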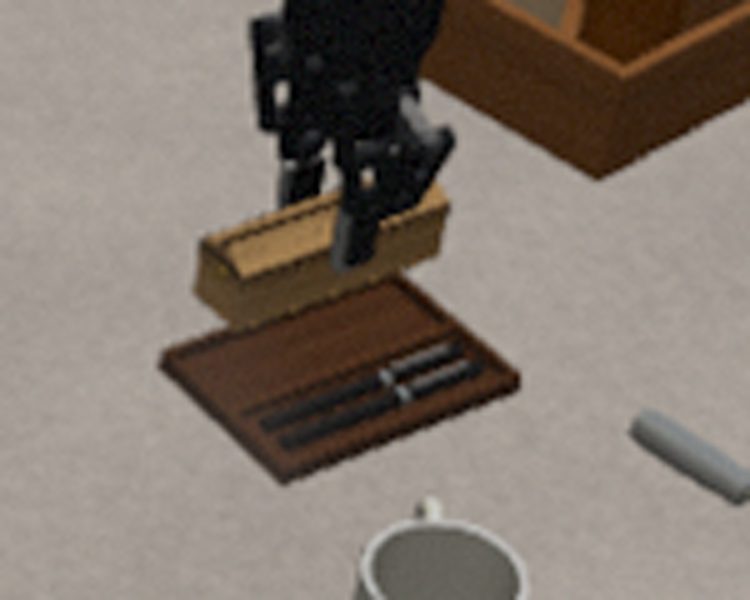

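View pics/top10.png

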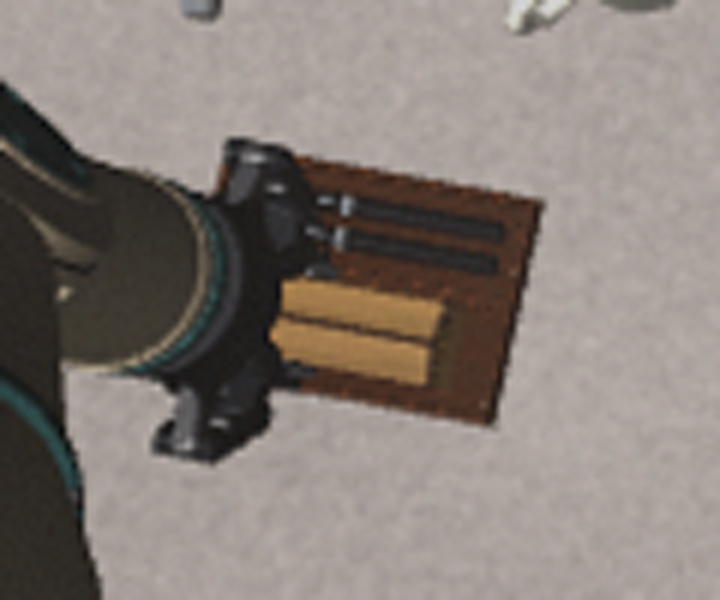

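The wrist view shows the tray's far corners at (221,86) and (436,86), and the inner bay corners at (231,96) and (328,96). I'll compute the bay centre from these as a second estimate.

```bash
python3 - <<'E'
from h import *
from workcell import manip
s=dict(np.load("pics/wrist10.npz"))
cv2.imwrite("pics/z10.png",cv2.resize(s["img"][75:135,210:450],None,fx=3.3,fy=3.3,interpolation=cv2.INTER_CUBIC))
P=ray(s,[[221,86],[436,86],[231.5,96],[328,96]],.012)[:,:2]; print(P)
v=P[1]-P[0]; print(np.linalg.norm(v),np.degrees(np.arctan2(v[1],v[0])), np.linalg.norm(P[3]-P[2]))
t=np.radians(-8.5); ey=np.array([-np.sin(t),np.cos(t)]); ex=np.array([np.cos(t),np.sin(t)])
print("bay by far outer",(P[0]+P[1])/2-.077*ey-.025*ex,"inner",(P[2]+P[3])/2-.072*ey)
st=manip.state(); print(st["t"],st["eef_pos"],st["qvel"])
# case far ridge end now
R=ray(s,[279.5,127],.0718+.0253)[0,:2]; print("case centre",R-.065*ey)
E
```

```text
[[0.48   0.4368]
 [0.5878 0.4202]
 [0.4844 0.4313]
 [0.5331 0.4238]]
0.1090012185553614 -8.752947750227749 0.04928513097270797
bay by far outer [0.4978 0.3561] inner [0.4981 0.3563]
14.75 [0.4987 0.3521 0.074 ] [-0.0019 -0.0085 -0.0016 -0.0003  0.0008 -0.0016  0.0006]
case centre [0.4973 0.3516]
```

View pics/z10.png

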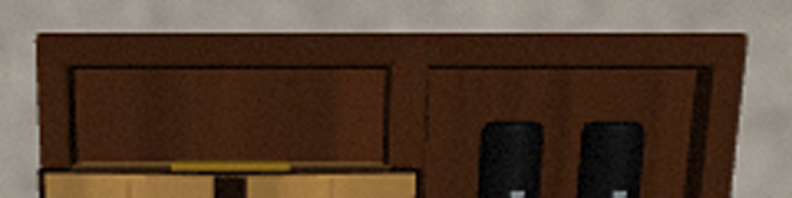

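Call:
move_arm(
  steps=[
    [0.3, -0.02, 0.08, -0.1, 0],
    [0.3, 0, 0, -0.3, 0],
    [0.3, 0, 0, -0.3, 0],
    [0.3, 0, 0, -0.2, 0],
    [0.3, 0, 0, -0.1, 0],
    [0.3, 0, 0, -0.05, 0],
    [0.3, 0, 0, -0.05, 0],
    [0.3, 0, 0, -0.05, 0],
    [0.3, 0, 0, 0, 0],
    [0.3, 0, 0, 0, 0],
  ],
)

```text
t: 16.0
eef_pos: [0.4971, 0.355, 0.027]
tool_rot: [[0.989, -0.151, 0.0], [-0.151, -0.989, 0.0], [0.0, -0.0, -1.0]]
wrist_force: [0.3, 0.4, -1.6]
grip_width: 0.433
```

```bash
python3 - <<'E'
from h import *
from workcell import manip
st=manip.state(); print(st["t"],st["eef_pos"],st["tool_rot"],st["wrist_force"],st["grip_width"])
for n in("wrist","scene"):
    s=manip.snapshot(n); np.savez(f"pics/{n}11.npz",**s); im=s["img"]
    if n=="scene": im=cv2.resize(im[60:180,330:480],None,fx=5,fy=5,interpolation=cv2.INTER_CUBIC)
    cv2.imwrite(f"pics/{n}11.png",im)
st=manip.state(); print(st["t"],st["eef_pos"],st["wrist_force"])
E
```

```text
16.0 [0.4971 0.355  0.027 ] [[ 0.9885 -0.151   0.0002]
 [-0.151  -0.9885  0.0002]
 [ 0.0002 -0.0002 -1.    ]] [ 0.2682  0.4113 -1.5535] 0.43307894473871894
16.1 [0.4971 0.355  0.0271] [ 0.1048  0.6903 -1.7442]
```

View pics/wrist11.png

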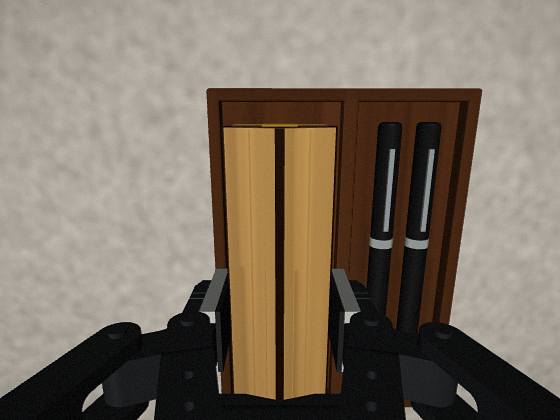

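View pics/scene11.png

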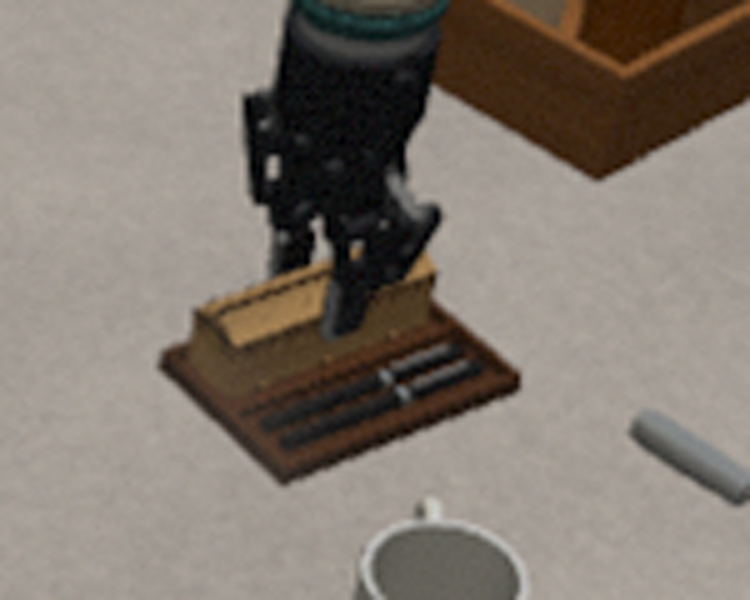

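The case is centred in the bay with its underside a few mm up and no contact force yet. I'll lower it the last few mm slowly.

Call:
move_arm(
  steps=[
    [0.3, 0, 0, -0.03, 0],
    [0.3, 0, 0, -0.03, 0],
    [0.3, 0, 0, -0.02, 0],
    [0.3, 0, 0, -0.02, 0],
    [0.3, 0, 0, -0.02, 0],
    [0.3, 0, 0, -0.01, 0],
    [0.3, 0, 0, -0.01, 0],
    [0.3, 0, 0, 0, 0],
    [0.3, 0, 0, 0, 0],
    [0.3, 0, 0, 0, 0],
  ],
)

```text
t: 17.35
eef_pos: [0.497, 0.3548, 0.0227]
tool_rot: [[0.989, -0.151, 0.0], [-0.151, -0.989, -0.0], [0.0, 0.0, -1.0]]
wrist_force: [-2.8, -1.6, 10.6]
grip_width: 0.437
```

```bash
python3 - <<'E'
from h import *
from workcell import manip
st=manip.state(); print(st["t"],st["eef_pos"],st["tool_rot"],st["wrist_force"],st["torque"],st["grip_width"])
E
```

```text
17.35 [0.497  0.3548 0.0227] [[ 0.9885 -0.1511  0.0003]
 [-0.1511 -0.9885 -0.0001]
 [ 0.0004  0.     -1.    ]] [-2.8167 -1.5531 10.5616] [-0.3907  0.559  -0.0078] 0.43710819616845176
```

It touched the floor at the predicted height (10.6 N up, TCP at 22.7 mm). I'll release and retreat upwards.

Call:
move_arm(
  steps=[
    [0.3, 0, 0, 0.01, 0],
    [0.3, 0, 0, 0, 0],
    [0.6, 0, 0, 0, 0],
    [0.6, 0, 0, 0, 0],
    [0.6, 0, 0, 0, 0],
    [0.65, 0, 0, 0.1, 0],
    [0.65, 0, 0, 0.3, 0],
    [0.65, 0, 0, 0.8, 0],
    [0.65, 0, 0, 1, 0],
    [0.65, 0, 0, 1, 0],
  ],
)

```text
t: 18.6
eef_pos: [0.4971, 0.3549, 0.1518]
tool_rot: [[0.989, -0.151, 0.001], [-0.151, -0.989, 0.0], [0.0, -0.001, -1.0]]
wrist_force: [1.5, -1.1, -0.6]
grip_width: 0.652
```

Call:
move_arm(
  steps=[
    [0.65, 0, -0.5, 1, 0],
    [0.65, 0, -1, 0.5, 0],
    [0.65, 0, -1, 0, 0],
    [0.65, 0, -1, 0, 0],
    [0.65, 0, -0.5, 0, 0],
    [0.65, 0, 0, 0, 0],
    [0.65, 0, 0, 0, 0],
    [0.65, 0, 0, 0, 0],
    [0.65, 0, 0, 0, 0],
    [0.65, 0, 0, 0, 0],
  ],
)

```text
t: 19.85
eef_pos: [0.4969, 0.1954, 0.2096]
tool_rot: [[0.989, -0.15, -0.0], [-0.15, -0.989, 0.0], [-0.0, -0.0, -1.0]]
wrist_force: [0.3, -0.1, -0.1]
grip_width: 0.65
```

```bash
python3 - <<'E'
from h import *
from workcell import manip
st=manip.state(); print(st["t"],st["eef_pos"],st["wrist_force"],st["grip_width"])
for n in("wrist","scene"):
    s=manip.snapshot(n); np.savez(f"pics/{n}12.npz",**s); cv2.imwrite(f"pics/{n}12.png",s["img"])
E
```

```text
19.85 [0.4969 0.1954 0.2096] [ 0.3045 -0.0978 -0.0925] 0.6502998280582188
```

View pics/wrist12.png

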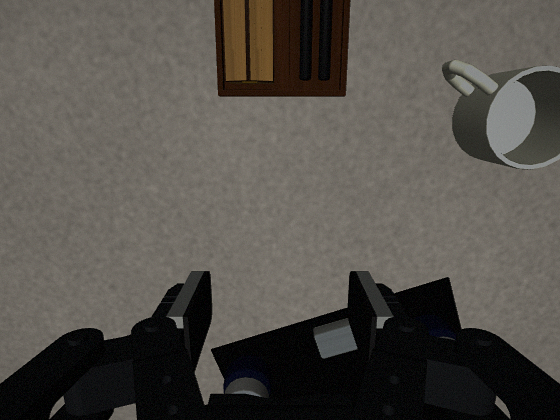

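View pics/scene12.png

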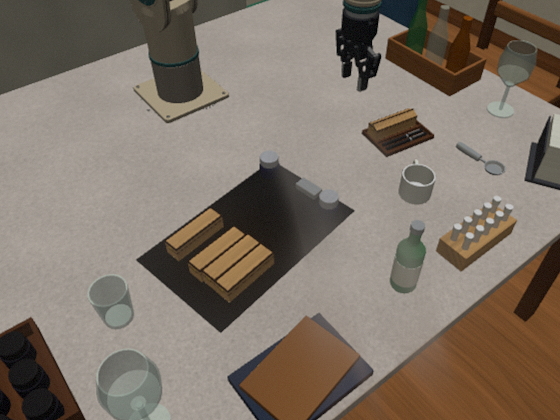

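The case lies in the bay (wrist view, columns 224–274), and everything else in the scene looks the same. I'll check this numerically before handing in.

```bash
python3 - <<'E'
from h import *
a=dict(np.load("pics/scene0.npz"))["img"]; sb=dict(np.load("pics/scene12.npz")); b=sb["img"]
d=cv2.absdiff(a,b).max(2); d=cv2.morphologyEx((d>30).astype(np.uint8),cv2.MORPH_OPEN,np.ones((2,2)))
n,l,st,c=cv2.connectedComponentsWithStats(d); print([tuple(x) for x in st[1:] if x[4]>8])
s=dict(np.load("pics/wrist12.npz"))
print("ridge near end",ray(s,[248,81.5],.048)); t=np.radians(-8.5); ey=np.array([-np.sin(t),np.cos(t)])
k=ray(s,[248,81.5],.048)[0,:2]+.065*ey; e=k-[.4976,.3563]; print("centre",k,"err",e)
cv2.imwrite("pics/z12.png",np.vstack([cv2.resize(b[100:160,355:445],None,fx=6,fy=6,interpolation=cv2.INTER_CUBIC)[:, :540],cv2.resize(s["img"][0:100,205:360],(540,230))]))
E
```

```text
[(np.int32(141), np.int32(0), np.int32(24), np.int32(12), np.int32(198)), (np.int32(170), np.int32(0), np.int32(20), np.int32(11), np.int32(138)), (np.int32(336), np.int32(0), np.int32(47), np.int32(93), np.int32(2965)), (np.int32(369), np.int32(109), np.int32(50), np.int32(22), np.int32(475)), (np.int32(177), np.int32(219), np.int32(57), np.int32(44), np.int32(736)), (np.int32(178), np.int32(261), np.int32(12), np.int32(11), np.int32(61))]
ridge near end [[0.4866 0.2896 0.048 ]]
centre [0.4962 0.3539] err [-0.0014 -0.0024]
```

View pics/z12.png

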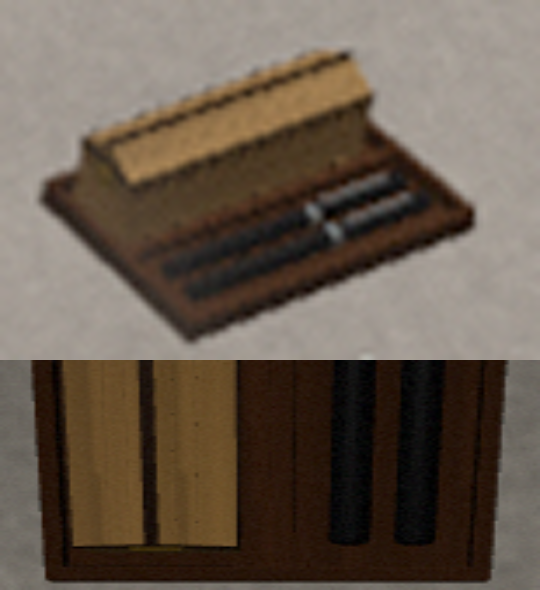

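```bash
python3 -c "
from workcell import manip
print(manip.sign_off())"
```

```text
the job is handed in; nothing more can be done
None
```

The roofed case is in the tray's empty bay, lid up and released, and I handed the job in at about 20 s. No verdict was reported.

- **Push:** I pushed it about 148 mm along the mat with the closed fingers. The image measurement put its centre about 147 mm from its two nearest neighbours; at least 137 mm was needed. It turned by less than 2° on the way.
- **Placing:** I gripped it across its sides at 40 N, carried it over and lowered it. It touched the bay floor at the height I had predicted, with about 10 N upward on the wrist, and then I opened the gripper and backed off.
- **Final checks:** The case centre measured about 1.4 mm across and 2.4 mm along from the bay centre; the limits are 9 mm and 10 mm. Comparing the first and last scene pictures showed changes only at the robot, the tray and the slot the case left. The fingers were clear of everything.
- **Disagreements:** The near-edge and far-edge views of the bay centre differed by about 1 mm. The arm's pose readings varied by 1–2 mm while settling, so I corrected for that before the final lowering. No check failed.

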